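Make up the spindle kits for two tile saws

TASK

Make up the spindle kits for the two tile saws: put the large flange in the big pocket of the three-pocket tray, with the large nut in one of that tray's small pockets and the spacer sleeve in the other; put the small flange in the bigger pocket of the two-pocket tray and the small nut in its narrower pocket. Set every part down gently, without dropping it, so that it stands upright and flat on the floor of its own pocket, just as it stands on the bench now. Leave the grease tin, the rubbing block and the tape measure where they are.

Things in the scene. Friction and masses are not known exactly. Their poses are not given: they have to be found in the camera images.
- large_flange_mid (a point): Large saw-blade flange, steel: a disc 80 mm across and 10 mm thick, with a round hub 36 mm across rising from its middle; 48 mm tall in all. Take it by the hub. Loose, 350 to 650 g. It stands upright on the bench; this point is its centre, half-way up, on its axis (z axis up).
- small_flange_mid (a point): Small saw-blade flange, steel: a disc 54 mm across and 8 mm thick, with a round hub 24 mm across rising from its middle; 44 mm tall in all. Take it by the hub. Loose, 150 to 290 g. It stands upright on the bench; this point is its centre, half-way up, on its axis (z axis up).
- large_nut_mid (a point): Large long spindle nut, steel: six-sided, 36 mm across the flats (42 mm over the corners), 46 mm tall, with a 22 mm hole down its axis. Two of its flats face along its own +x and -x, the others follow every 60 degrees about z. Loose, 170 to 330 g. It stands upright on the bench; this point is its centre, half-way up, on its axis (z axis up).
- small_nut_mid (a point): Small long spindle nut, steel: six-sided, 22 mm across the flats (25 mm over the corners), 44 mm tall, with a 12 mm hole down its axis. Two of its flats face along its own +x and -x, the others follow every 60 degrees about z. Loose, 70 to 130 g. It stands upright on the bench; this point is its centre, half-way up, on its axis (z axis up).
- sleeve_mid (a point): Spacer sleeve, aluminium: a plain round tube, 34 mm outside, 22 mm inside, 50 mm tall. Loose, 100 to 200 g. It stands upright on the bench; this point is its centre, half-way up, on its axis (z axis up).
- tray3: The three-pocket tray, grey floor with white plastic walls, fixed to the bench: 128 mm along its x, 172 mm along its y, walls and dividers 4 mm thick, rim 14 mm above the bench, pocket floors 4 mm above the bench. Origin: centre of its underside; z up. One big pocket (120 mm along x, 100 mm along y) centred at x 0, y -32 mm; two equal small pockets (58 mm along x, 60 mm along y) centred at x -31, y +52 mm and x +31, y +52 mm.
- tray2: The two-pocket tray, grey floor with white plastic walls, fixed to the bench: 92 mm along its x, 150 mm along its y, walls and divider 4 mm thick, rim 14 mm above the bench, pocket floors 4 mm above the bench. Origin: centre of its underside; z up. Bigger pocket (84 by 84 mm) centred at x 0, y -29 mm; narrower pocket (84 mm along x, 54 mm along y) centred at x 0, y +44 mm.
- grease_tin: Bystander: round white grease tin with a steel cap, 80 mm across, 85 mm tall, beyond the trays. Origin: centre of its underside. Loose; not to be moved.
- rubbing_block: Bystander: grey stone rubbing block, 120 x 55 x 40 mm (its x, y, z), lying at the left of the work. Origin: centre of its underside. Loose; not to be moved.
- tape_measure: Bystander: black tape measure, case 70 x 40 x 66 mm (its x, y, z), standing at the right of the work. Origin: centre of its underside. Loose; not to be moved.
There are look-alikes about, which are no part of the job. Leave any pink look-alike of the part that bears sleeve_mid alone.

How it is judged:
By the outcome, as a careful person would: the job done as asked, in the order asked, and still so for the second after the job is handed in, with the robot touching nothing.
It also fails if it takes over 136 s, if anything falls off the work surface, if the arm or the gripper's body presses on something with over 40 N, if the wrist force passes 120 N, or if a joint passes its speed limit or range.

ROBOT

A 7-joint arm with a two-finger parallel gripper is mounted at the origin on the work surface. World frame = base frame: x ahead of the robot, y to its left, z up, the work surface at z = 0. Lengths are in m, angles in rad, forces in N, time in s.
With the tool pointing down it reaches from about 0.425 to 0.925 m from the base axis. Payload 6.8 kg.
Tool frame: the origin (TCP) lies at the very end of the fingers, on their centre line; the grasp point (between the pads) lies behind it (grasp_offset is the z of the grasp point in the tool frame, in m); z points along the fingers, y is the line along which they close (so a half turn about z gives the same grasp; the last joint's range is limited). The gripper opens to 88 mm and grips with 3 to 60 N. Pads are 20 mm wide; open, the fingers measure 115 mm over their backs; the gripper's body (75 mm by 178 mm) begins 61 mm behind the grasp point.
Start: joints at [1.04, 0.477, 0.022, 1.555, -0.011, 1.109, -0.083], TCP at [0.277, -0.616, 0.223] pointing down, gripper open.
Joint ranges: [-2.96, 2.96], [-0.34, 2.1], [-1.41, 1.46], [0.24, 2.44], [-1.37, 4.51], [0.17, 1.92], [-2.96, 2.96]. Speed limits (rad/s): [2.39, 2.39, 3.14, 3.14, 3.14, 3.14, 3.14].

INTERFACE

Orientations are given as a unit quaternion [x, y, z, w].
In Python, from rig import * gives the robot as it stands.
- The arm moves only by the tool step_arm, never from a script. Its argument "plan" is a list that holds one entry, the list of rows, each a list of 4 numbers: the shift along the world's x, y, z in mm, then the turn about the world's z in rad. In form: [[[tx, ty, tz, yaw], ...]]. A call has exactly 8 rows; each row is the pose to reach, as a shift and turn from the pose commanded when the call began; what a row does not reach only later rows make up. A row lasts 1/10 s, in which the tool goes at most 50 mm and 8.59 degrees, less where a joint would pass 70% of its speed; a pose out of reach is approached as far as the arm can. A call with a gripper value outside its range is refused whole. "hand" is the closure, from 0 (fully open) to 1 (shut), set as the call begins (left out, the last holds). The fingers move at their own pace and stop on an object; the grip force is fixed at half the most. Time passes only in rows, so rows that repeat a pose let the fingers close, or fill a call up. It gives the time, the measured TCP pose, the force, the opening and the grip force at its end, in the units of the state.
- get_state(): the state, without advancing time (a new reading comes with each control period).
- capture(name): name is "side" or "top" or "wrist"; returns (picture, depth): 420x560x3 uint8, blue, green, red; 420x560 float32, m along the optical axis (not along the pixel's ray), 0 where there is no reading.
- calibration(name): a dict with "intrinsics" (3x3 intrinsics, pixels), "k1" (the pictures are not rectified: a ray, as slopes to the right and down, at radius r is drawn at 1 + k1 r^2 times it, then the intrinsics apply), "extrinsics" (4x4, takes a point from camera to world coordinates). Camera axes: x right, y up, looking along -z (the intrinsics and any distortion apply to the point x, -y, -z); pixel columns grow to the right and rows downward; lengths in m; the calibration is good to about 2 mm. A picture is of the moment at which its call begins: read the wrist's pose just before it. calibration takes no time and is no camera call; for the wrist camera it gives the pose at the moment of the call.
- sign_off(): hands the job in; it is judged then, once.
The state is a dict: "t": time; "joint_pos": joint angles; "joint_vel": joint speeds; "joint_torque": joint torques, N m; "ee_pos": TCP position; "tcp_rot": TCP orientation; "force": force on the tool from outside, world axes, zero at the start; "ft_torque": the same for the moment, N m; "width": opening from 0.0 (shut) to 1.0 (fully open); "gripper_force": force on a finger pad.
Only numpy, scipy, OpenCV 4.12 (cv2) and the standard library are available. Lean on these libraries where they do the work, as an engineer would, in place of code of your own. Each camera call takes 0.05 s, during which the arm holds its last target. There are 200 camera calls.

## Working session

There is one attempt and no reset: what is moved stays moved. The work goes in short steps, Python scripts to look and compute and a tool call to move; the robot and the scene stay as the last step left them, time stands still between calls to the robot, and variables do not carry over. Pictures are saved under pics/ and viewed, at most 17 in all, crops included, and the job is handed in when it is done.

Besides the shell and the picture viewer there is one more tool, called after "Call:" as name([rows], argument=value, ...), one row to a line, values as JSON. step_arm: Moves the arm, as the interface text tells. Its arguments: {"type":"object","properties":{"plan":{"type":"array"},"hand":{"type":"number"}},"required":["plan"]}

```bash
ls; mkdir -p pics; cat > h.py <<'E'
from rig import *
import numpy as np, cv2
def ray(cal,u,v):
    K=np.array(cal["intrinsics"]);E=np.array(cal["extrinsics"])
    d=np.array([(u-K[0,2])/K[0,0],(v-K[1,2])/K[1,1]]);s=d.copy()
    for _ in range(20): s=d/(1+cal["k1"]*(s@s))
    return E[:3,3],E[:3,:3]@np.array([s[0],-s[1],-1.])
def onplane(cal,u,v,z):
    o,d=ray(cal,u,v);return o+d*(z-o[2])/d[2]
def proj(cal,p):
    K=np.array(cal["intrinsics"]);E=np.array(cal["extrinsics"])
    c=E[:3,:3].T@(np.array(p)-E[:3,3]);s=np.array([c[0],-c[1]])/-c[2]
    s=s*(1+cal["k1"]*(s@s));return K[0,0]*s[0]+K[0,2],K[1,1]*s[1]+K[1,2]
E
python3 - <<'E'
from h import *
for n in("top","side"):
    p,d=capture(n);cv2.imwrite(f"pics/{n}0.png",p);np.save(f"{n}0d.npy",d)
    c=calibration(n);print(n,np.round(c["intrinsics"],1).tolist(),c["k1"],np.round(c["extrinsics"],3).tolist())
s=get_state();print({k:np.round(v,3).tolist() for k,v in s.items()})
E
```

```text
pics
top [[538.3, 0.0, 293.2], [0.0, 538.3, 204.4], [0.0, 0.0, 1.0]] 0.07089503127676139 [[0.026, 0.993, -0.119, 0.384], [-1.0, 0.027, 0.001, -0.015], [0.004, 0.119, 0.993, 1.617], [0.0, 0.0, 0.0, 1.0]]
side [[389.8, 0.0, 279.9], [0.0, 389.8, 208.0], [0.0, 0.0, 1.0]] -0.02664784370671999 [[-0.808, 0.373, -0.457, 0.107], [-0.59, -0.505, 0.63, 0.642], [0.004, 0.778, 0.628, 0.695], [0.0, 0.0, 0.0, 1.0]]
{'t': 0.1, 'joint_pos': [1.04, 0.478, 0.022, 1.556, -0.012, 1.109, -0.083], 'joint_vel': [-0.001, -0.001, 0.001, -0.002, 0.0, -0.001, -0.0], 'joint_torque': [0.004, -58.409, 1.539, -27.331, -0.054, 0.013, 0.0], 'ee_pos': [0.277, -0.615, 0.222], 'tcp_rot': [0.978, 0.21, -0.0, -0.001], 'force': [-0.401, -0.155, -0.085], 'ft_torque': [0.033, -0.02, 0.008], 'gripper_force': 0.0, 'width': 0.998}
```

View pics/top0.png

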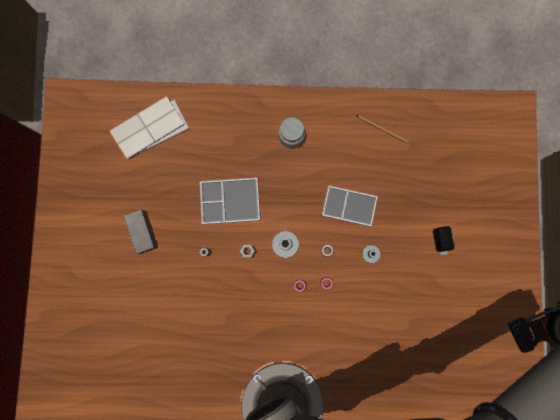

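View pics/side0.png

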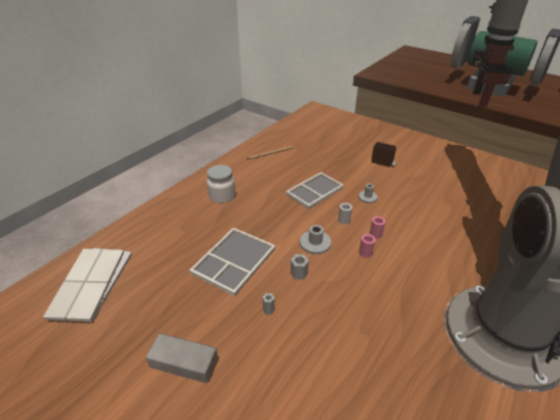

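The top view shows the small nut at (204,252), large nut (247,251), large flange (285,244), grey sleeve (327,250) and small flange (371,254). Tray3 is at (230,200) and tray2 at (350,205).

Possible mix-ups:
- **Sleeve:** the grey ring at (327,250) or the pink rings at (300,286) and (326,283). I choose the grey one, since the pink ones are look-alikes.
- **Nuts:** (247,251) is large and (204,252) is small.
- **Flanges:** (285,244) is large and (371,254) is small.

```bash
python3 - <<'E'
from h import *
p=cv2.imread("pics/top0.png");c=calibration("top")
cv2.imwrite("pics/crop0.png",cv2.resize(p[165:300,185:395],None,fx=3.8,fy=3.8,interpolation=cv2.INTER_CUBIC))
hsv=cv2.cvtColor(p,cv2.COLOR_BGR2HSV)
m=((hsv[...,1]<95)&(hsv[...,2]>40)).astype(np.uint8)*255
m=cv2.morphologyEx(m,cv2.MORPH_CLOSE,np.ones((3,3)))
m[:110]=0;m[310:]=0
cs,_=cv2.findContours(m,cv2.RETR_EXTERNAL,cv2.CHAIN_APPROX_NONE)
for k in cs:
    a=cv2.contourArea(k)
    if a<25: continue
    r=cv2.minAreaRect(k);(u,v),s,an=r
    print(np.round([u,v],1),np.round(s,1),round(a),"z0",np.round(onplane(c,u,v,0)*1e3),"z14",np.round(onplane(c,u,v,.014)*1e3),"z46",np.round(onplane(c,u,v,.046)*1e3))
    if a>900: print([np.round(onplane(c,*q,.014)[:2]*1e3).tolist() for q in cv2.boxPoints(r)])
E
```

```text
[204.5 251.5] [7. 9.] 52 z0 [429. 244.   0.] z14 [429. 242.  14.] z46 [428. 236.  46.]
[371.  253.5] [17. 18.] 239 z0 [ 436. -253.    0.] z14 [ 436. -251.   14.] z46 [ 435. -247.   46.]
[247. 251.] [12. 14.] 136 z0 [434. 117.   0.] z14 [433. 116.  14.] z46 [432. 114.  46.]
[326.8 250.3] [11.3 12. ] 104 z0 [ 442. -121.    0.] z14 [ 442. -120.   14.] z46 [ 440. -118.   46.]
[285. 244.] [26. 26.] 547 z0 [457.   4.   0.] z14 [457.   4.  14.] z46 [455.   4.  46.]
[139.4 231.2] [41.1 21.5] 810 z0 [485. 440.   0.] z14 [484. 436.  14.] z46 [482. 427.  46.]
[349.3 205.6] [51.5 31.6] 1541 z0 [ 579. -187.    0.] z14 [ 577. -185.   14.] z46 [ 573. -182.   46.]
[[545.0, -100.0], [639.0, -119.0], [609.0, -270.0], [516.0, -251.0]]
[229.3 200.4] [43.6 59.3] 2469 z0 [584. 176.   0.] z14 [583. 175.  14.] z46 [579. 171.  46.]
[[640.0, 270.0], [657.0, 93.0], [525.0, 80.0], [509.0, 255.0]]
[291.5 132. ] [30. 25.] 612 z0 [801.  -6.   0.] z14 [798.  -6.  14.] z46 [789.  -6.  46.]
[547.5 209.5] [199.  23.] 1823 z0 [ 583. -775.    0.] z14 [ 581. -769.   14.] z46 [ 577. -754.   46.]
[[883.0, -742.0], [884.0, -810.0], [293.0, -791.0], [291.0, -726.0]]
[148.3 127.6] [37.1 72.4] 2234 z0 [802. 431.   0.] z14 [798. 428.  14.] z46 [790. 419.  46.]
[[795.0, 549.0], [903.0, 360.0], [801.0, 305.0], [695.0, 494.0]]
[ 30.1 120.7] [24.2 23.2] 266 z0 [811. 784.   0.] z14 [807. 777.  14.] z46 [799. 761.  46.]
```

View pics/crop0.png

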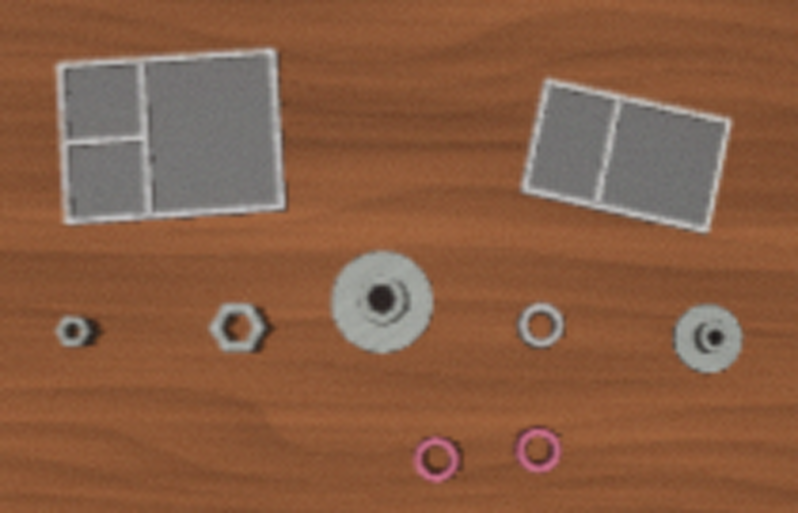

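The close crop confirms the choices. The grey sleeve is at crop (541,325), the pink look-alikes are at (437,459) and (538,450), and the large nut at (239,328) has its corners pointing left and right. Next I move above the large flange.

Call:
step_arm([
  [[15,47,0,-0.06],[30,94,0,-0.12],[45,141,0,-0.18],[60,188,0,-0.24],[75,235,0,-0.3],[90,282,0,-0.36],[95,325,0,-0.42],[100,365,0,-0.42]],
], hand=0.0)

```text
t: 0.9
ee_pos: [0.377, -0.2482, 0.2225]
tcp_rot: [1.0, 0.001, -0.0, -0.0]
force: [-0.1, -0.5, -0.2]
width: 0.997
gripper_force: 0.0
```

```bash
python3 - <<'E'
import rig;print([k for k in dir(rig) if k[0]!='_'], getattr(rig,'grasp_offset',None))
s=rig.get_state();print({k:[round(float(x),3) for x in s[k]] for k in('joint_pos','ee_pos','tcp_rot','force')},s['t'])
E
```

```text
['Unreachable', 'calibration', 'capture', 'get_state', 'grasp_offset', 'sign_off'] -0.0187
{'joint_pos': [0.535, 0.111, -0.097, 2.061, 0.013, 0.971, -1.138], 'ee_pos': [0.377, -0.248, 0.222], 'tcp_rot': [1.0, 0.001, -0.0, -0.0], 'force': [-0.075, -0.475, -0.161]} 0.9
```

Call:
step_arm([
  [[14,45,0,0],[28,90,0,0],[42,135,0,0],[56,180,0,0],[70,220,0,0],[78,252,0,0],[78,252,0,0],[78,252,0,0]],
])

```text
t: 1.7
ee_pos: [0.4547, 0.0016, 0.2224]
tcp_rot: [1.0, 0.002, -0.0, 0.0]
force: [-0.2, -1.4, -0.7]
width: 0.997
gripper_force: 0.0
```

```bash
python3 - <<'E'
from h import *
c=calibration("wrist");p,d=capture("wrist");cv2.imwrite("pics/w1.png",p)
print(np.round(c["intrinsics"],1).tolist(),c["k1"],np.round(c["extrinsics"],4).tolist(),get_state()["ee_pos"])
for q in([.455,.004,.048],[.434,.116,.046],[.441,-.119,.05],[.586,.143,.004],[.583,.175,.014]): print(q,np.round(proj(c,q)))
E
```

```text
[[304.5, 0.0, 275.7], [0.0, 304.5, 212.6], [0.0, 0.0, 1.0]] -0.055709130715044505 [[0.0055, 0.9602, 0.2792, 0.5321], [-1.0, 0.0052, 0.002, 0.0018], [0.0005, -0.2792, 0.9602, 0.3853], [0.0, 0.0, 0.0, 1.0]] [0.45446979 0.00051926 0.22230648]
[0.455, 0.004, 0.048] [273. 195.]
[0.434, 0.116, 0.046] [177. 212.]
[0.441, -0.119, 0.05] [380. 208.]
[0.586, 0.143, 0.004] [156.  77.]
[0.583, 0.175, 0.014] [125.  79.]
```

View pics/w1.png

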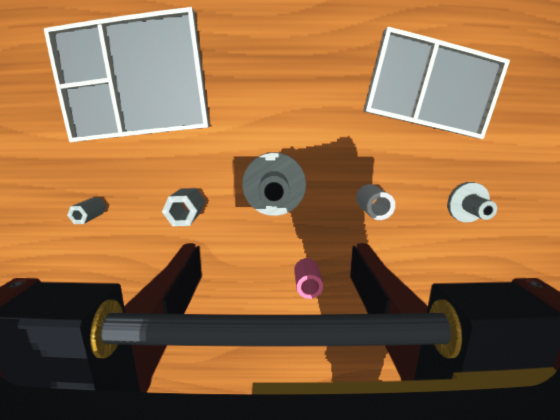

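The wrist view shows the whole work area:
- **Parts:** large flange bore (274,191), large nut top (180,211), small nut top (77,214), sleeve top (380,205), small flange hub top (487,210).
- **Trays:** tray3 has corners (46,30), (191,9), (208,127) and (71,140). Tray2 has corners (388,29), (508,61), (484,137) and (367,110).

I'll zoom in to measure.

```bash
python3 - <<'E'
from h import *
p=cv2.imread("pics/w1.png")
a=cv2.resize(p[180:238,60:215],None,fx=5,fy=5,interpolation=cv2.INTER_CUBIC)
b=cv2.resize(p[180:238,350:505],None,fx=5,fy=5,interpolation=cv2.INTER_CUBIC)
cv2.imwrite("pics/w1c.png",np.vstack([a,b]))
c=calibration("wrist")
for name,off in(("tray3",(30,0,225,150)),("tray2",(355,15,520,150))):
    x0,y0,x1,y1=off;q=p[y0:y1,x0:x1];h=cv2.cvtColor(q,cv2.COLOR_BGR2HSV)
    m=(h[...,1]<70).astype(np.uint8);m=cv2.morphologyEx(m,cv2.MORPH_OPEN,np.ones((2,2)))
    k=max(cv2.findContours(m,0,2)[0],key=cv2.contourArea)
    P=np.array([onplane(c,u+x0,v+y0,.014)[:2]*1e3 for u,v in cv2.convexHull(k)[:,0]],np.float32)
    r=cv2.minAreaRect(P);print(name,np.round(r,1) if 0 else r)
g=p[175:210,255:295].max(2);m=(g<45).astype(np.uint8)
k=max(cv2.findContours(m,0,2)[0],key=cv2.contourArea);(u,v),s=cv2.minEnclosingCircle(k);print("hub",u+255,v+175,s,onplane(c,u+255,v+175,.048))
E
```

```text
tray3 ((584.5751342773438, 170.67486572265625), (129.22915649414062, 175.44302368164062), 5.29291296005249)
tray2 ((578.062744140625, -187.834228515625), (154.15257263183594, 93.7490005493164), 78.84477996826172)
hub 273.3358211517334 191.09701538085938 9.2044038772583 [0.45922523 0.00269036 0.048     ]
```

View pics/w1c.png

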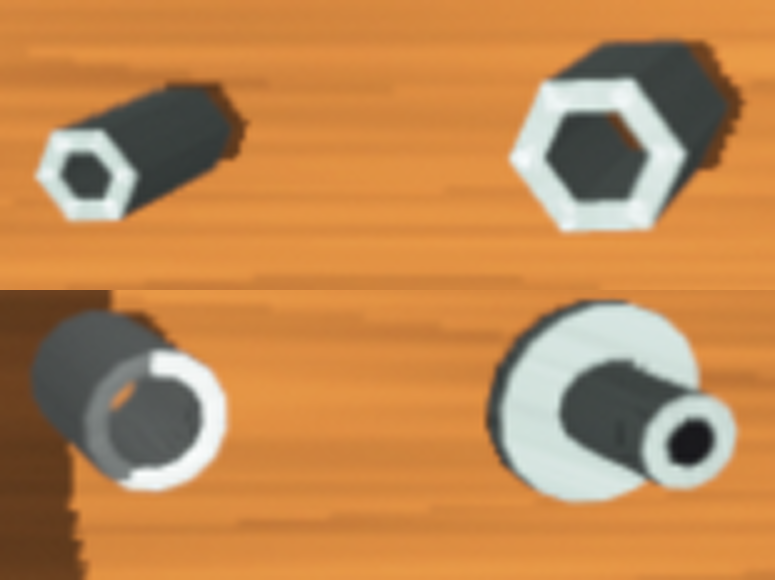

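The crop shows both hexagonal nuts, with large nut corners at (510,157) and (686,154) and small nut corners at (37,175) and (137,176). It also shows the sleeve rim centred at (156,421) and the small flange hub at (689,441).

```bash
python3 - <<'E'
from h import *
c=calibration("wrist")
f=lambda pts,x0,z:np.array([onplane(c,x0+u/5-.4,180+v/5-.4,z)*1e3 for u,v in pts])
for n,pts,z in(("small nut",[(37,175),(66,130),(105,131),(137,176),(121,219),(69,219)],.044),("large nut",[(510,157),(547,82),(633,82),(686,154),(651,228),(562,228)],.046)):
    P=f(pts,60,z)[:,:2];ce=(P.max(0)+P.min(0))/2;d=P-P.mean(0);a=np.degrees(np.arctan2(d[:,1],d[:,0]))
    th=np.degrees(np.angle(np.exp(6j*np.radians(a)).sum()))/6
    print(n,P.mean(0).round(1),np.hypot(*d.T).round(1),"corner ang mod60",round(th,1),a.round())
print("sleeve",f([(156,131)],350,.05)[0].round(1),"sflange",f([(689,151)],350,.044)[0].round(1))
for n,o,y in(("t3",(584,172),np.radians(5.3)),("t2",(578,-187),np.radians(-11.2))):
    R=np.array([[np.cos(y),-np.sin(y)],[np.sin(y),np.cos(y)]])
    for q in([(0,-32),(-31,52),(31,52)] if n=="t3" else[(0,-29),(0,44)]): print(n,q,(np.array(o)+R@np.array(q)).round(1))
E
```

```text
small nut [429.4 237.6] [13.2 11.8 12.5 12.  12.6 13.2] corner ang mod60 27.7 [  90.   18.  -29.  -91. -151.  147.]
large nut [435.2 112.3] [20.8 20.5 20.1 20.7 20.9 20.5] corner ang mod60 -28.9 [  91.   31.  -29.  -89. -148.  150.]
sleeve [ 443.  -120.6   50. ] sflange [ 437.1 -253.8   44. ]
t3 (0, -32) [587.  140.1]
t3 (-31, 52) [548.3 220.9]
t3 (31, 52) [610.1 226.6]
t2 (0, -29) [ 572.4 -215.4]
t2 (0, 44) [ 586.5 -143.8]
```

Call:
step_arm([
  [[3,2,-45,0],[3,2,-90,0],[3,2,-130,0],[3,2,-160,0],[3,2,-180,0],[3,2,-195,0],[3,2,-205,0],[3,2,-205,0]],
])

```text
t: 2.55
ee_pos: [0.457, 0.0021, 0.0167]
tcp_rot: [1.0, 0.001, -0.001, 0.0]
force: [0.0, 0.1, 0.2]
width: 0.998
gripper_force: 0.0
```

Call:
step_arm([
  [[0,0,0,0],[0,0,0,0],[0,0,0,0],[0,0,0,0],[0,0,0,0],[0,0,0,0],[0,0,0,0],[0,0,0,0]],
], hand=1.0)

```text
t: 3.35
ee_pos: [0.458, 0.0036, 0.0177]
tcp_rot: [1.0, 0.001, 0.0, -0.0]
force: [0.4, 0.6, 1.9]
width: 0.403
gripper_force: 30.0
```

Call:
step_arm([
  [[0,0,20,0],[0,0,45,0],[10,10,60,0],[35,37,60,0],[63,67,60,0],[90,96,60,0],[115,122,60,0],[128,137,60,0]],
])

```text
t: 4.15
ee_pos: [0.5871, 0.1433, 0.077]
tcp_rot: [1.0, 0.002, -0.0, -0.001]
force: [0.5, 0.5, -3.2]
width: 0.403
gripper_force: 30.0
```

Call:
step_arm([
  [[0,0,0,0],[0,0,-10,0],[0,0,-25,0],[0,0,-38,0],[0,0,-46,0],[0,0,-50,0],[0,0,-53,0],[0,0,-53,0]],
])

```text
t: 4.95
ee_pos: [0.586, 0.1404, 0.0245]
tcp_rot: [1.0, 0.001, -0.0, 0.0]
force: [-0.7, -1.1, -4.3]
width: 0.403
gripper_force: 30.0
```

```bash
cat > look.py <<'E'
from h import *
import sys
n,cam=sys.argv[1:3];p,d=capture(cam);x0,y0,x1,y1,f=map(int,sys.argv[3:8])
cv2.imwrite(f"pics/{n}.png",cv2.resize(p[y0:y1,x0:x1],None,fx=f,fy=f,interpolation=cv2.INTER_CUBIC))
s=get_state();print(s["ee_pos"].round(4),np.round(s["force"],1))
E
python3 look.py s1 side 170 200 370 330 4
```

```text
[0.5862 0.1405 0.0249] [ 0.2  0.1 -4.4]
```

View pics/s1.png

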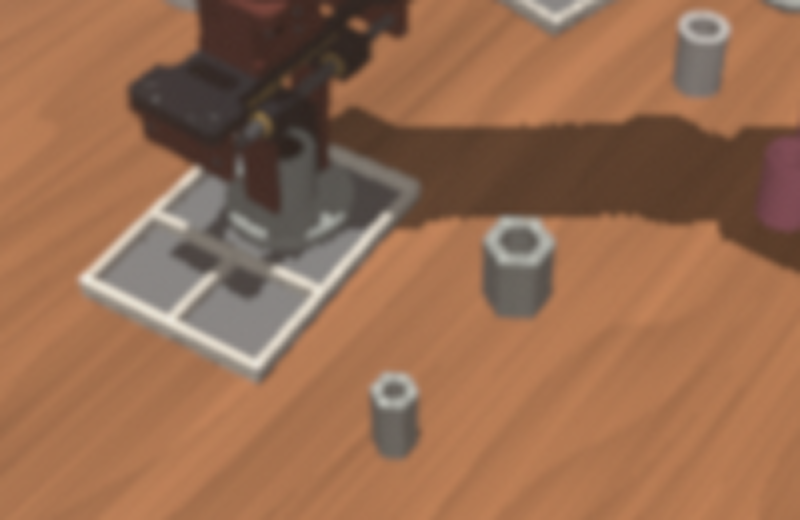

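The side view shows the flange held upright inside the big pocket at about (285,220), clear of the walls. Next I lower the last 3 mm and release.

Call:
step_arm([
  [[0,0,-1,0],[0,0,-1.5,0],[0,0,-2,0],[0,0,-2.4,0],[0,0,-2.8,0],[0,0,-3.2,0],[0,0,-3.5,0],[0,0,-3.5,0]],
])

```text
t: 5.8
ee_pos: [0.5861, 0.1404, 0.0218]
tcp_rot: [1.0, 0.001, 0.0, 0.0]
force: [-3.3, -1.2, 4.8]
width: 0.405
gripper_force: 30.0
```

Call:
step_arm([
  [[0,0,0,0],[0,0,0,0],[0,0,0,0],[0,0,0,0],[0,0,10,0],[0,0,30,0],[0,0,60,0.0],[0,0,80,0.0]],
], hand=0.3)

```text
t: 6.6
ee_pos: [0.5867, 0.1408, 0.1036]
tcp_rot: [1.0, 0.001, 0.001, -0.0]
force: [0.8, -0.3, 0.6]
width: 0.698
gripper_force: 0.0
```

Call:
step_arm([
  [[-25,-5,10,0.1],[-60,-11,10,0.2],[-95,-17,10,0.3],[-125,-23,10,0.4],[-145,-27,0,0.5],[-151,-28,-15,0.53],[-151,-28,-20,0.53],[-151,-28,-20,0.53]],
], hand=0.0)

```text
t: 7.4
ee_pos: [0.4353, 0.1125, 0.0812]
tcp_rot: [0.965, 0.263, -0.0, 0.0]
force: [0.1, 0.2, 0.4]
width: 0.998
gripper_force: 0.0
```

```bash
python3 look.py s2 side 170 200 370 330 4
```

```text
[0.4358 0.1127 0.0816] [-0.2  0.8  0.5]
```

View pics/s2.png

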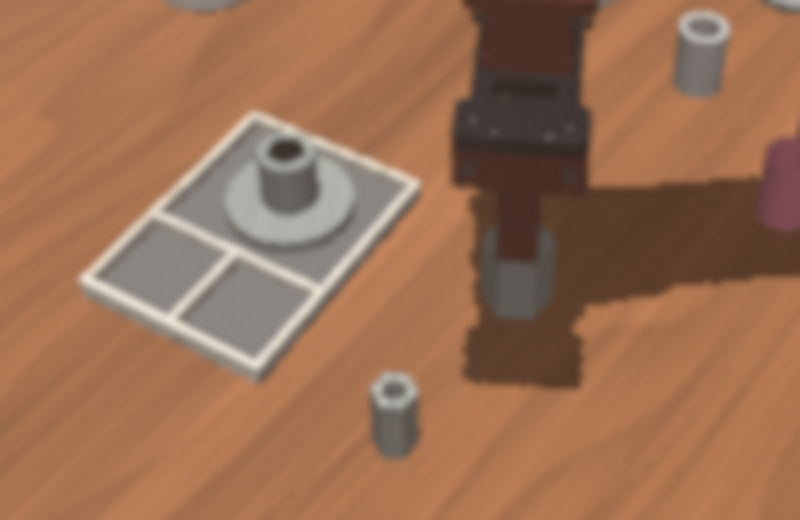

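The flange stands flat in the big pocket at (288,190), and the gripper is centred above the large nut at (517,270).

Call:
step_arm([
  [[0,0,-15,0],[0,0,-30,0],[0,0,-45,0],[0,0,-55,0],[0,0,-61,0],[0,0,-64,0],[0,0,-64,0],[0,0,-64,0]],
])

```text
t: 8.25
ee_pos: [0.4354, 0.1126, 0.0176]
tcp_rot: [0.965, 0.263, 0.0, 0.0]
force: [0.2, -0.7, 0.7]
width: 1.002
gripper_force: 0.0
```

Call:
step_arm([
  [[0,0,0,0],[0,0,0,0],[0,0,0,0],[0,0,0,0],[0,0,0,0],[0,0,0,0],[0,0,0,0],[0,0,0,0]],
], hand=1.0)

```text
t: 9.05
ee_pos: [0.435, 0.1126, 0.0172]
tcp_rot: [0.965, 0.263, 0.0, -0.0]
force: [-0.9, -0.6, -0.6]
width: 0.406
gripper_force: 30.0
```

Call:
step_arm([
  [[0,0,20,0],[0,0,45,0],[5,3,65,0],[35,23,70,-0.1],[75,49,70,-0.2],[115,75,70,-0.3],[150,98,70,-0.4],[170,111,70,-0.44]],
])

```text
t: 9.85
ee_pos: [0.607, 0.2256, 0.0867]
tcp_rot: [0.999, 0.045, 0.0, -0.0]
force: [-1.1, 0.3, -1.6]
width: 0.411
gripper_force: 30.0
```

Call:
step_arm([
  [[5,4,0,0],[5,4,-12,0],[5,4,-30,0],[5,4,-45,0],[5,4,-55,0],[5,4,-60,0],[5,4,-63,0],[5,4,-63,0]],
])

```text
t: 10.65
ee_pos: [0.6099, 0.2274, 0.0241]
tcp_rot: [0.999, 0.046, -0.0, 0.0]
force: [-0.0, 0.6, -2.2]
width: 0.41
gripper_force: 30.0
```

```bash
python3 look.py s3 side 170 200 370 330 4
```

```text
[0.6102 0.2275 0.0245] [ 1.1  0.6 -2.1]
```

View pics/s3.png

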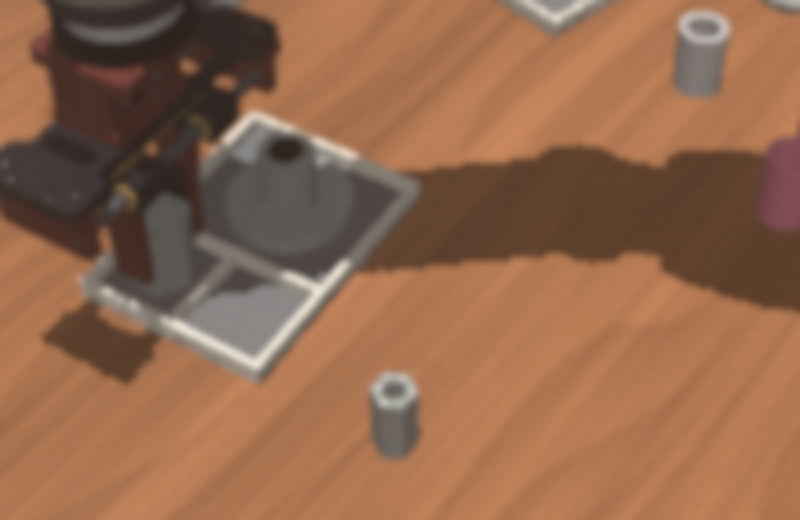

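The side view shows the nut at (168,250) inside the far small pocket, with the rim around it unobstructed. Next I lower and release.

Call:
step_arm([
  [[0,0,-1,0],[0,0,-1.5,0],[0,0,-2,0],[0,0,-2.4,0],[0,0,-2.8,0],[0,0,-3.2,0],[0,0,-3.6,0],[0,0,-3.6,0]],
])

```text
t: 11.5
ee_pos: [0.6101, 0.2275, 0.0213]
tcp_rot: [0.999, 0.046, 0.0, 0.0]
force: [-3.2, -0.9, 4.7]
width: 0.412
gripper_force: 30.0
```

Call:
step_arm([
  [[0,0,0,0],[0,0,0,0],[0,0,0,0],[0,0,0,0],[0,0,10,0],[0,0,30,0],[0,0,60,0.0],[0,0,85,0.0]],
], hand=0.4)

```text
t: 12.3
ee_pos: [0.6102, 0.2276, 0.1075]
tcp_rot: [0.999, 0.046, 0.0, -0.0]
force: [0.7, 0.7, -0.4]
width: 0.602
gripper_force: 0.0
```

Call:
step_arm([
  [[-12,-25,10,0],[-30,-62,10,0],[-50,-104,10,-0.05],[-70,-146,10,-0.09],[-90,-188,10,-0.09],[-110,-230,10,-0.09],[-130,-271,10,-0.09],[-148,-308,10,-0.09]],
])

```text
t: 13.1
ee_pos: [0.461, -0.0825, 0.1164]
tcp_rot: [1.0, 0.001, 0.0, 0.0]
force: [1.6, -0.4, -0.4]
width: 0.6
gripper_force: 0.0
```

Call:
step_arm([
  [[-14,-29,-5,0],[-19,-40,-20,0],[-19,-40,-30,0],[-19,-40,-30,0],[-19,-40,-30,0],[-19,-40,-30,0],[-19,-40,-30,0],[-19,-40,-30,0]],
], hand=0.0)

```text
t: 13.9
ee_pos: [0.4434, -0.1201, 0.0858]
tcp_rot: [1.0, 0.002, 0.0, 0.0]
force: [-0.2, 0.1, 0.0]
width: 0.999
gripper_force: 0.0
```

```bash
python3 look.py s4 side 170 160 370 310 4
```

```text
[ 0.4433 -0.1203  0.0858] [ 0.5 -0.7 -0.3]
```

View pics/s4.png

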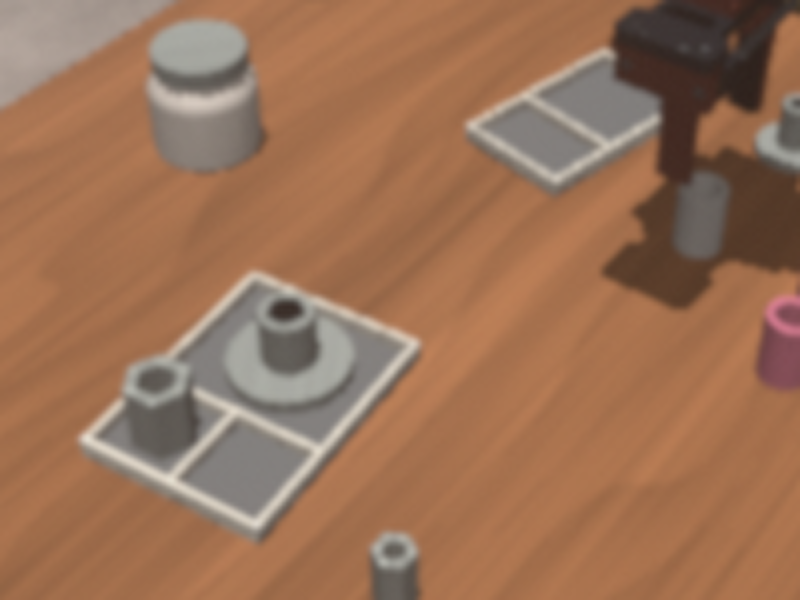

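The nut stands in its pocket at (160,400) and the flange is fine. The gripper is above the grey sleeve at (700,215), and the pink look-alike at (785,345) is clear of it.

Call:
step_arm([
  [[0,0,-15,0],[0,0,-32,0],[0,0,-47,0],[0,0,-58,0],[0,0,-64,0],[0,0,-67,0],[0,0,-67,0],[0,0,-67,0]],
])

```text
t: 14.75
ee_pos: [0.4433, -0.1206, 0.019]
tcp_rot: [1.0, 0.001, 0.0, 0.0]
force: [0.4, 0.4, 0.1]
width: 0.999
gripper_force: 0.0
```

Call:
step_arm([
  [[0,0,0,0],[0,0,0,0],[0,0,0,0],[0,0,0,0],[0,0,0,0],[0,0,0,0],[0,0,0,0],[0,0,0,0]],
], hand=1.0)

```text
t: 15.55
ee_pos: [0.443, -0.1205, 0.0185]
tcp_rot: [1.0, 0.001, -0.0, -0.0]
force: [-0.5, 0.6, 1.4]
width: 0.389
gripper_force: 30.0
```

Call:
step_arm([
  [[0,0,20,0],[0,0,50,0],[3,10,75,0],[12,40,80,0],[25,80,80,0],[37,121,80,0],[50,162,80,0],[62,203,80,0.05]],
])

```text
t: 16.35
ee_pos: [0.5051, 0.0839, 0.0984]
tcp_rot: [1.0, 0.027, -0.0, 0.0]
force: [1.7, -0.8, -1.7]
width: 0.387
gripper_force: 30.0
```

Call:
step_arm([
  [[13,41,0,0.03],[25,80,0,0.04],[36,115,0,0.04],[42,134,0,0.04],[43,139,-5,0.04],[43,139,-25,0.04],[43,139,-45,0.04],[43,139,-55,0.04]],
])

```text
t: 17.15
ee_pos: [0.5466, 0.2182, 0.0414]
tcp_rot: [0.999, 0.045, -0.002, 0.001]
force: [-0.7, -1.0, -1.4]
width: 0.39
gripper_force: 30.0
```

Call:
step_arm([
  [[0,0,-6,0],[0,0,-11,0],[0,0,-15,0],[0,0,-17,0],[0,0,-18,0],[0,0,-18,0],[0,0,-18,0],[0,0,-18,0]],
])

```text
t: 17.95
ee_pos: [0.5481, 0.2215, 0.0258]
tcp_rot: [0.999, 0.046, 0.0, -0.0]
force: [-0.7, -0.0, -2.2]
width: 0.39
gripper_force: 30.0
```

```bash
python3 look.py s5 side 170 200 370 330 4
```

```text
[0.5481 0.2215 0.0258] [ 0.6  0.1 -0.8]
```

View pics/s5.png

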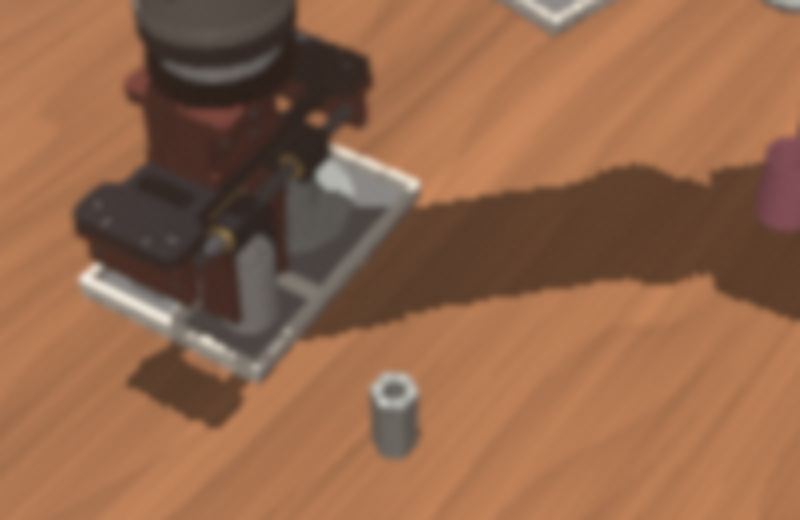

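The sleeve is upright in the near small pocket at (255,290), inside the walls. Lowering.

Call:
step_arm([
  [[0,0,-1,0],[0,0,-1.5,0],[0,0,-2,0],[0,0,-2.4,0],[0,0,-2.8,0],[0,0,-3.2,0],[0,0,-3.6,0],[0,0,-3.6,0]],
])

```text
t: 18.8
ee_pos: [0.548, 0.2214, 0.0226]
tcp_rot: [0.999, 0.046, 0.0, 0.0]
force: [-2.0, -1.3, 5.3]
width: 0.387
gripper_force: 30.0
```

Call:
step_arm([
  [[0,0,0,0],[0,0,0,0],[0,0,0,0],[0,0,0,0],[0,0,10,0],[0,0,30,0],[0,0,60,0.0],[0,0,90,0.0]],
], hand=0.4)

```text
t: 19.6
ee_pos: [0.5477, 0.2214, 0.1133]
tcp_rot: [0.999, 0.046, -0.0, 0.0]
force: [0.6, 0.3, -0.9]
width: 0.597
gripper_force: 0.0
```

Call:
step_arm([
  [[-6,-25,0,0],[-14,-62,0,0],[-24,-104,0,-0.05],[-34,-146,0,-0.09],[-44,-188,0,-0.09],[-54,-231,0,-0.09],[-64,-274,0,-0.09],[-74,-317,0,-0.09]],
])

```text
t: 20.4
ee_pos: [0.4736, -0.0972, 0.1128]
tcp_rot: [1.0, 0.001, 0.001, 0.0]
force: [0.6, -0.3, 0.7]
width: 0.601
gripper_force: 0.0
```

Call:
step_arm([
  [[-10,-43,0,0],[-20,-86,0,0],[-29,-125,0,0],[-36,-152,-5,0],[-37,-158,-15,0],[-37,-158,-25,0],[-37,-158,-25,0],[-37,-158,-25,0]],
], hand=0.2)

```text
t: 21.2
ee_pos: [0.4375, -0.2515, 0.0867]
tcp_rot: [1.0, 0.003, -0.0, -0.001]
force: [0.3, -0.5, -0.2]
width: 0.801
gripper_force: 0.0
```

```bash
python3 look.py s6 side 170 150 420 325 3
```

```text
[ 0.4377 -0.2518  0.087 ] [0.5 0.1 0.6]
```

View pics/s6.png

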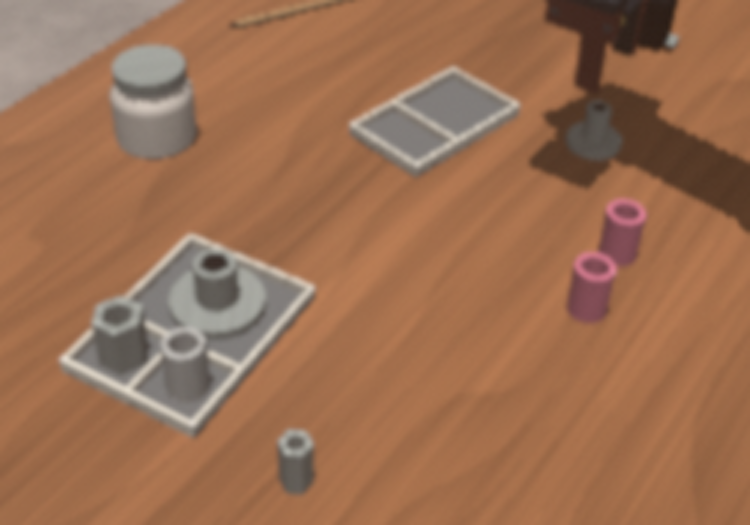

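Tray3's three parts stand well. The gripper is above the small flange at (597,125).

Call:
step_arm([
  [[0,-1,-15,0],[0,-1,-32,0],[0,-1,-48,0],[0,-1,-60,0],[0,-1,-67,0],[0,-1,-70,0],[0,-1,-70,0],[0,-1,-70,0]],
])

```text
t: 22.05
ee_pos: [0.4373, -0.2547, 0.0174]
tcp_rot: [1.0, 0.001, 0.0, 0.0]
force: [-0.4, 0.0, -0.2]
width: 0.802
gripper_force: 0.0
```

Call:
step_arm([
  [[0,0,0,0],[0,0,0,0],[0,0,0,0],[0,0,0,0],[0,0,0,0],[0,0,0,0],[0,0,0,0],[0,0,0,0]],
], hand=1.0)

```text
t: 22.85
ee_pos: [0.437, -0.2542, 0.017]
tcp_rot: [1.0, 0.002, -0.0, -0.0]
force: [-0.8, 1.3, 1.7]
width: 0.269
gripper_force: 30.0
```

Call:
step_arm([
  [[0,0,20,0],[0,0,45,0],[10,3,60,0],[40,11,60,-0.05],[75,21,60,-0.1],[105,30,60,-0.15],[128,36,60,-0.19],[136,39,55,-0.19]],
])

```text
t: 23.65
ee_pos: [0.5757, -0.2143, 0.072]
tcp_rot: [0.996, -0.092, 0.001, -0.0]
force: [-0.0, -0.1, -3.6]
width: 0.268
gripper_force: 30.0
```

Call:
step_arm([
  [[0,0,-5,0],[0,0,-15,0],[0,0,-27,0],[0,0,-37,0],[0,0,-44,0],[0,0,-48,0],[0,0,-48,0],[0,0,-48,0]],
])

```text
t: 24.45
ee_pos: [0.5732, -0.2157, 0.0242]
tcp_rot: [0.996, -0.093, 0.0, 0.0]
force: [0.7, -0.4, -2.7]
width: 0.269
gripper_force: 30.0
```

```bash
python3 look.py s7 side 250 140 410 260 5
```

```text
[ 0.5734 -0.2156  0.0244] [-0.3  0.7 -2.3]
```

View pics/s7.png

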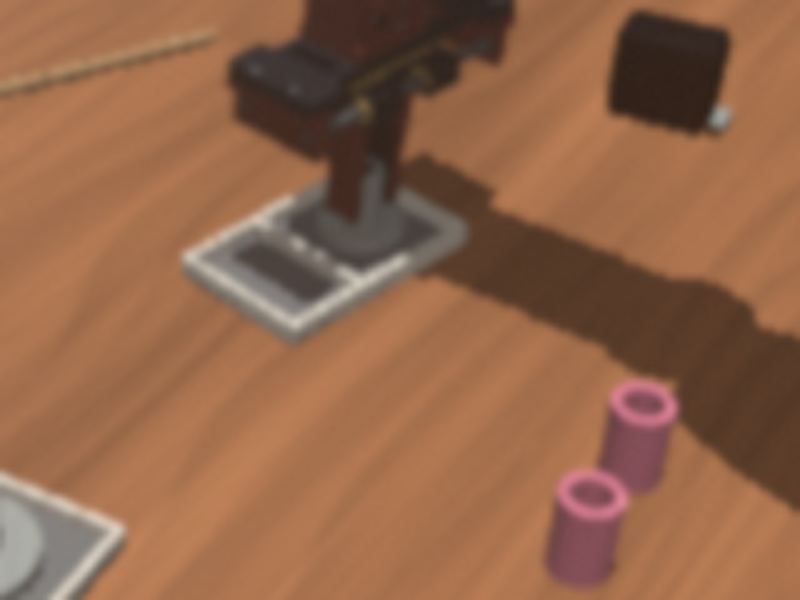

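The small flange is over the bigger pocket at (360,225), clear of the walls. Lowering, then release.

Call:
step_arm([
  [[0,0,-1,0],[0,0,-1.5,0],[0,0,-2,0],[0,0,-2.4,0],[0,0,-2.8,0],[0,0,-3.2,0],[0,0,-3.7,0],[0,0,-3.7,0]],
])

```text
t: 25.3
ee_pos: [0.573, -0.2156, 0.021]
tcp_rot: [0.996, -0.094, 0.0, 0.0]
force: [-2.3, 0.4, 5.1]
width: 0.271
gripper_force: 30.0
```

Call:
step_arm([
  [[0,0,0,0],[0,0,0,0],[0,0,0,0],[0,0,0,0],[0,0,10,0],[0,0,30,0],[0,0,60,0.0],[0,0,90,0.0]],
], hand=0.4)

```text
t: 26.1
ee_pos: [0.5728, -0.2155, 0.1116]
tcp_rot: [0.996, -0.093, -0.0, -0.0]
force: [0.9, -0.2, -0.8]
width: 0.602
gripper_force: 0.0
```

Call:
step_arm([
  [[-8,25,0,0.05],[-20,62,0,0.1],[-33,104,0,0.2],[-46,145,0,0.3],[-59,186,0,0.4],[-72,227,0,0.5],[-85,268,0,0.6],[-98,309,0,0.67]],
])

```text
t: 26.9
ee_pos: [0.4746, 0.0948, 0.1111]
tcp_rot: [0.971, 0.241, 0.001, 0.0]
force: [1.1, 0.6, 0.3]
width: 0.606
gripper_force: 0.0
```

Call:
step_arm([
  [[-13,41,0,0],[-26,82,0,0],[-38,120,0,0],[-45,141,-5,0],[-46,144,-15,0],[-46,144,-25,0],[-46,144,-25,0],[-46,144,-25,0]],
], hand=0.3)

```text
t: 27.7
ee_pos: [0.4293, 0.2355, 0.0848]
tcp_rot: [0.971, 0.238, -0.001, 0.001]
force: [0.3, -0.0, 0.0]
width: 0.696
gripper_force: 0.0
```

```bash
python3 look.py s8 side 170 140 410 320 3
```

```text
[0.4295 0.236  0.0852] [ 0.7  0.2 -1.1]
```

View pics/s8.png

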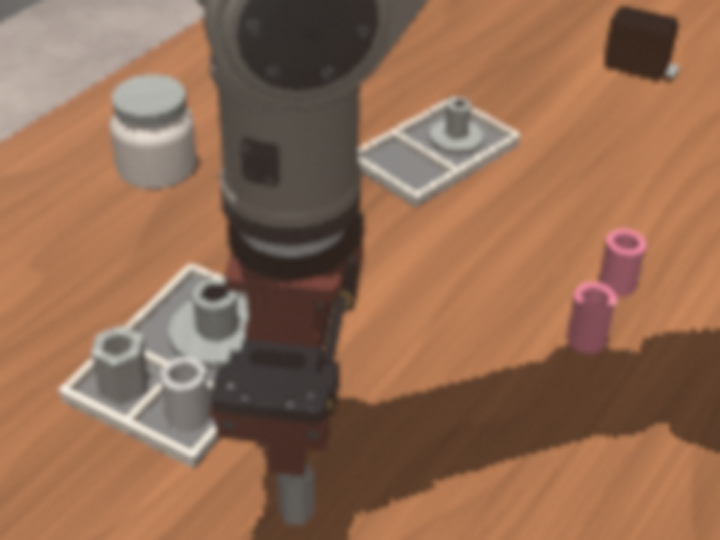

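The small flange stands in its pocket at (457,125), and the gripper is over the small nut at (295,495).

Call:
step_arm([
  [[0,0,-15,0],[0,0,-32,0],[0,0,-47,0],[0,0,-58,0],[0,0,-65,0],[0,0,-68,0],[0,0,-68,0],[0,0,-68,0]],
])

```text
t: 28.55
ee_pos: [0.4293, 0.2376, 0.0177]
tcp_rot: [0.971, 0.239, 0.0, -0.0]
force: [-0.4, 0.4, -0.2]
width: 0.701
gripper_force: 0.0
```

Call:
step_arm([
  [[0,0,0,0],[0,0,0,0],[0,0,0,0],[0,0,0,0],[0,0,0,0],[0,0,0,0],[0,0,0,0],[0,0,0,0]],
], hand=1.0)

```text
t: 29.35
ee_pos: [0.429, 0.2375, 0.0173]
tcp_rot: [0.971, 0.239, 0.0, -0.0]
force: [-0.5, 0.5, 0.7]
width: 0.252
gripper_force: 30.0
```

Call:
step_arm([
  [[0,0,20,0],[0,0,50,0],[4,-10,75,0],[17,-40,80,-0.1],[32,-78,80,-0.2],[48,-116,80,-0.3],[64,-155,80,-0.4],[80,-194,80,-0.5]],
])

```text
t: 30.15
ee_pos: [0.5091, 0.0417, 0.0972]
tcp_rot: [1.0, -0.011, -0.0, 0.0]
force: [0.4, -0.5, -1.0]
width: 0.248
gripper_force: 30.0
```

Call:
step_arm([
  [[16,-39,0,-0.1],[32,-78,0,-0.17],[48,-117,0,-0.17],[63,-153,0,-0.17],[74,-178,0,-0.17],[78,-188,-15,-0.17],[78,-188,-35,-0.17],[78,-188,-50,-0.17]],
])

```text
t: 30.95
ee_pos: [0.5856, -0.1435, 0.0449]
tcp_rot: [0.996, -0.093, -0.001, -0.0]
force: [0.8, 0.2, -1.6]
width: 0.247
gripper_force: 30.0
```

Call:
step_arm([
  [[0,0,-9,0],[0,0,-16,0],[0,0,-20,0],[0,0,-22,0],[0,0,-23,0],[0,0,-23,0],[0,0,-23,0],[0,0,-23,0]],
])

```text
t: 31.75
ee_pos: [0.5872, -0.1447, 0.0246]
tcp_rot: [0.996, -0.093, 0.0, 0.0]
force: [-0.5, -0.1, -1.4]
width: 0.249
gripper_force: 30.0
```

```bash
python3 look.py s9 side 250 140 410 260 5
```

```text
[ 0.5871 -0.1447  0.0246] [-0.9 -0.  -1.3]
```

View pics/s9.png

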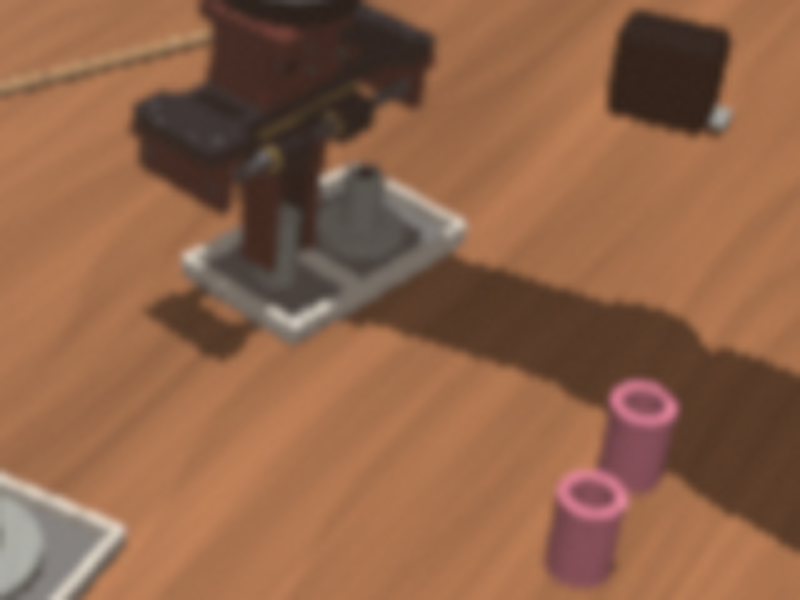

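The small nut is over the narrower pocket at (283,265), clear of the walls. Lowering.

Call:
step_arm([
  [[0,0,-1,0],[0,0,-1.5,0],[0,0,-2,0],[0,0,-2.4,0],[0,0,-2.8,0],[0,0,-3.2,0],[0,0,-3.6,0],[0,0,-3.6,0]],
])

```text
t: 32.6
ee_pos: [0.587, -0.1445, 0.0213]
tcp_rot: [0.996, -0.093, 0.0, 0.0]
force: [-2.5, 0.1, 6.2]
width: 0.248
gripper_force: 30.0
```

Call:
step_arm([
  [[0,0,0,0],[0,0,0,0],[0,0,0,0],[0,0,0,0],[0,0,10,0],[0,0,30,0],[0,0,60,0.0],[0,0,95,0.0]],
], hand=0.5)

```text
t: 33.4
ee_pos: [0.5862, -0.1444, 0.1165]
tcp_rot: [0.996, -0.093, -0.001, -0.0]
force: [0.1, -1.2, 0.1]
width: 0.501
gripper_force: 0.0
```

Call:
step_arm([
  [[-15,-10,30,0],[-50,-20,60,0],[-90,-25,80,0],[-120,-30,80,0],[-140,-30,80,0],[-140,-30,80,0],[-140,-30,80,0],[-140,-30,80,0]],
])

```text
t: 34.2
ee_pos: [0.4483, -0.1743, 0.196]
tcp_rot: [0.996, -0.093, 0.001, -0.0]
force: [0.2, 0.0, 0.4]
width: 0.499
gripper_force: 0.0
```

```bash
python3 look.py s10 side 90 140 410 380 2
```

```text
[ 0.4482 -0.1742  0.1958] [ 0.  -0.3  0.6]
```

View pics/s10.png

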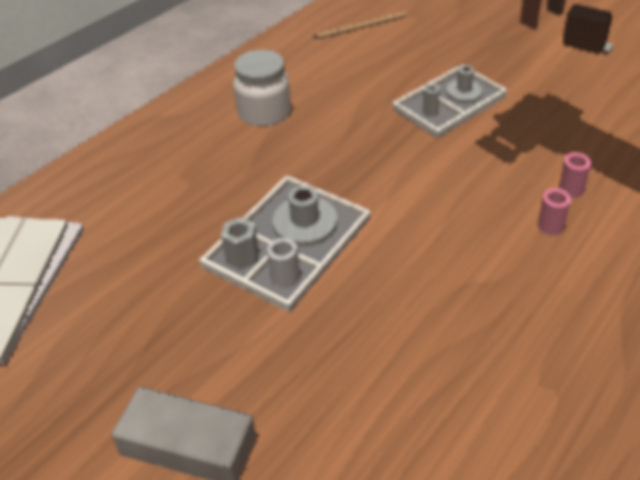

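All five parts stand upright in their pockets: tray3 at (303,210), (239,245) and (284,260), tray2 at (465,82) and (431,100). The bystanders are unmoved and the arm is clear.

```bash
python3 -c "from rig import *;print(sign_off())"
```

```text
the job is handed in; nothing more can be done
None
```

The job is handed in at about 34 s of the 136 s allowed: all five parts stand upright in their own pockets, and the bystanders and pink look-alikes were left where they were.

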